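# Pull the cutter cassette from the filling dicer

## Robot

A 6-joint arm with a two-finger parallel gripper is mounted at the origin on the work surface. World frame = base frame: x ahead of the robot, y to its left, z up, the work surface at z = 0. Lengths are in m, angles in degrees, forces in N, time in s.
With the tool pointing down it reaches from about 0.25 to 0.725 m from the base axis. Payload 9.7 kg.
Tool frame: the origin (TCP) lies at the very end of the fingers, on their centre line; the grasp point (between the pads) lies 19 mm behind it; z points along the fingers, y is the direction in which the jaws open and shut (so a half turn about z gives the same grasp; the last joint's range is limited). The gripper opens to 85 mm and grips with 20 to 120 N. Pads are 22 mm wide; open, the fingers measure 114 mm over their backs; the gripper's body (76 mm by 85 mm) begins 54 mm behind the grasp point. The pads swing forward as they close: fully open they stand 13 mm farther back than shut.
Start: joints at [0, 4.979, 10.078, 95.1, 0, 90], TCP at [0.55, -0, 0.231] pointing down, gripper open.
Joint ranges: [-179.16, 179.16], [-48.56, 103.87], [-65.8, 70.77], [-126.05, 130.52], [-82.76, 87.17], [-180, 180]. Speed limits (degrees/s): [127.2, 127.2, 147.25, 180, 180, 180].

## Interface

Orientations are given as [roll, pitch, yaw] about the fixed x, y, z axes, in that order (R = Rz(yaw) Ry(pitch) Rx(roll)).
In Python, from workcell import bot gives the robot as it stands. The module is installed in compiled form; this text tells all that it offers.
- The arm moves only by the tool step_arm, never from a script. Its arguments are lists of equal length, an entry for each row: "dr": the turn, a rotation vector about the tool's x, y, z in rad, a list of three; "xyz": the shift along the tool's x, y, z in units of 40 mm (1.0 is 40 mm), a list of three; "gripper": the opening, from 0 (shut) to 1 (fully open). In form: {"dr": [[wx, wy, wz], ...], "xyz": [[x, y, z], ...], "gripper": [gripper, ...]}. A call has exactly 8 rows; each row is the pose to reach, as a shift and turn from the pose commanded when the call began, along the tool's axes at that moment; what a row does not reach only later rows make up. A row lasts 1/10 s, in which the tool goes at most 50 mm and 8.59 degrees, less where a joint would pass 70% of its speed; a pose out of reach is approached as far as the arm can. A call with a gripper value outside its range is refused whole. The fingers move at their own pace and stop on an object; "squeeze" is the grip in N (left out, the last holds). Time passes only in rows, so rows that repeat a pose let the fingers close, or fill a call up. It gives the time, the measured TCP pose, the force and the opening at its end, in the units of the state.
- bot.get_obs(): the state, without advancing time (a new reading comes with each control period).
- bot.camera(name): name is "scene" or "side" or "wrist"; returns a dict with "image" (480x640x3 uint8, red, green, blue), "camera_matrix" (3x3 intrinsics, pixels), "k1" (the pictures are not rectified: a ray, as slopes to the right and down, at radius r is drawn at 1 + k1 r^2 times it, then the intrinsics apply), "R" (3x3) and "t" (3): a world point X has camera coordinates R X + t. Camera axes: x right, y down, z forward; pixel columns grow to the right and rows downward; lengths in m; the calibration is good to about 2 mm. A picture is of the moment at which its call begins. There is no depth.
- bot.job_done(): hands the job in, once; it reports no verdict.
Trained networks look in a picture, given as the dict that the camera call returned (one of the last four; its "shot" number tells which), for a name from the list of things; names that differ only in an ending like _2 or _b are one class to them, and where a whole thing is asked for, a point or a joint stands for the part that bears it (a point fixed in the world has none). Each returns a list of dicts, best first, with "p" (0 to 1); they miss things now and then, are a little off and sometimes report something else, mostly with a low value. They report only what shows in the picture. A call takes as long as a camera call.
- bot.regions_of(picture, thing): "region" (480x640 bool, what is visible of it) and "box" ([centre column, centre row, width, height] in pixels, round what is visible of it).
The state is a dict: "time": time; "q": joint angles; "qd": joint speeds; "joint_efforts": joint torques, N m; "ee_pos": TCP position; "tcp_rot": TCP orientation; "wrist_force": force on the tool from outside, world axes, zero at the start; "torque": the same for the moment, N m; "opening": finger opening in m.
Only numpy, scipy, OpenCV 4.12 (cv2) and the standard library are available. Lean on these libraries where they do the work, as an engineer would, in place of code of your own. Each camera call takes 0.05 s, during which the arm holds its last target.

## Task

On the filling dicer, tip the hinged control screen up by its orange bar until it stands upright and leave it standing so. Then pinch the two blue side catches of the yellow cutter cassette together to unlatch it, lift it level out of its bay to about 12 cm above where it sat, and finish while still holding it there by the pinched catches. Leave all the other things where they are.

Things in the scene. Friction and masses are not known exactly. Their poses are not given: they have to be found in the camera images.
- dicer: the filling dicer, a white and grey bench machine fixed to the table, 300 (x) x 240 (y) mm, deck top 85 mm above the table; origin under its centre on the table; x points level from its front (operator's and robot's side) to the motor housing at the rear (x = 75 to 150 mm, 125 mm high), y to its left, z up.
- bay (a point): centre of the mouth of the cassette bay, level with the deck: a 73 (x) x 62 (y) mm opening, 65 mm in front of the dicer's centre; the bay floor is 55 mm below. The low-lying screen hangs over it and must be tipped up before the cassette can be reached.
- screen (a joint): tilt of the hinged screen in rad: 0 = lowest stop, where it slopes up towards the front at 0.35 rad above level; grows as the screen is tipped up and back; it stands upright at 1.22; end stop 1.75. A stiff friction hinge: it stays at any angle; it takes about 5 N at the bar to move it.
- screen_bar (a point): middle of the orange round grip bar along the screen's free edge: 10 mm thick, parallel to the hinge (the dicer's y axis), 104 mm clear between its two arms, 160 mm from the hinge axis, 30 mm open gap to the edge of the panel (170 mm wide, 12 mm thick). It moves on a circle about the hinge; pinched from above, front and rear, it turns between the fingers.
- screen_hinge (a point): middle of the screen's hinge axis, which is parallel to the dicer's y axis: 55 mm behind the dicer's centre and 105 mm above the table.
- cassette_grip (a point): where the yellow cutter cassette is pinched: the point half-way between its two blue catches; seated, it is 32 mm above the deck (117 mm above the table). The ribbed catch tabs stand on its left and right (+y, -y), each 30 mm wide (x), from the deck to 18 mm above this point; their outer faces are 58 mm apart when free, 44 mm when fully pinched.
- cassette: the yellow cutter cassette, 70 (x) x 59 (y) x 105 mm high, 0.2 to 0.4 kg; origin at the centre of its underside, 87 mm below the pinching point; axes as the dicer's while seated. It lifts straight up, with 1.3 mm play in the bay, once both catches are pinched in by more than about 5 mm; otherwise they hold it under the deck.
- catch_left (a joint): travel in m of the blue catch on the cassette's +y side: 0 = sprung out (latched under the deck), 0.007 = fully pinched in; the spring pushes back with 2 N at first and 5.5 N fully in.
- catch_right (a joint): the same for the blue catch on the -y side.
- spare_cassette: bystander: spare cassette, grey with white catches, 70 x 70 x 105 mm, loose on the table beside the dicer; origin at its underside.
- jar: bystander: jar with red lid, 64 mm across, 95 mm high, on the table beside the dicer; origin at its underside.
- bowl: bystander: steel bowl, 96 mm across, 45 mm high, on the table beside the dicer; origin at its underside.
- tamper: bystander: wooden tamper, 56 mm across, 90 mm high, on the table beside the dicer; origin at its underside.
- stamp: bystander: small dark wooden stamp, 32 mm across, 30 mm high, standing on the front left corner of the dicer's deck; origin at its underside.
- spatula: bystander: spatula with red handle, 250 mm long, lying on the table to the right of the dicer.

How it is judged:
By the outcome, as a careful person would: the job done as asked, in the order asked, and still so for the second after the job is handed in, while the arm keeps its last pose, push and grip.
It also fails if it takes over 46 s, if anything falls off the work surface, if the arm or the gripper's body presses on something with over 40 N, if the wrist force passes 120 N, or if a joint passes its speed limit or range.

## Working session

There is one attempt and no reset: what is moved stays moved. The work goes in short steps, Python scripts to look and compute and a tool call to move; the robot and the scene stay as the last step left them, time stands still between calls to the robot, and variables do not carry over. Pictures are saved under pics/ and viewed, and the job is handed in when it is done.

Besides the shell and the picture viewer there is one more tool, called after "Call:" as a command line: name --argument value ..., lists and objects as JSON in quotes. step_arm: Moves the arm, as the interface text tells. Its arguments: {"type":"object","properties":{"dr":{"type":"array"},"xyz":{"type":"array"},"gripper":{"type":"array"},"squeeze":{"type":"number"}},"required":["dr","xyz","gripper"]}

```bash
mkdir -p pics; python3 - <<'E'
from workcell import bot
import cv2,json
print(bot.get_obs())
for n in ["scene","side","wrist"]:
    c=bot.camera(n)
    cv2.imwrite(f"pics/{n}0.png",c["image"][:,:,::-1])
    print(n,c["camera_matrix"].tolist(),c["k1"],c["R"].tolist(),c["t"].tolist(),c["shot"])
    for th in ["dicer","screen_bar","cassette","cassette_grip","stamp","screen"]:
        print(th,[(round(r["p"],2),[int(v) for v in r["box"]]) for r in bot.regions_of(c,th)][:3])
E
```

```text
{'time': 0.0, 'q': array([-1.36326880e-03,  5.01087282e+00,  1.00345184e+01,  9.50989893e+01,
       -9.04110792e-04,  9.00006609e+01]), 'qd': array([-0.08707072, -0.05119165, -0.0073521 , -0.09115567, -0.09299236,
        0.02077102]), 'joint_efforts': array([ 7.68234549e-04, -5.20392072e+01,  4.64802504e+01,  1.63646933e-02,
        2.23589603e-05, -6.77332673e-05]), 'ee_pos': array([ 5.49774958e-01, -1.75783039e-05,  2.30585821e-01]), 'tcp_rot': array([-1.79924656e+02,  9.04979148e-04,  8.99979770e+01]), 'wrist_force': array([-0.34008268, -0.78462089, -1.62594849]), 'torque': array([0.02767538, 0.06966323, 0.03594809]), 'opening': 0.08560630242407083}
scene [[469.74180129589035, 0.0, 322.92177821792467], [0.0, 469.74180129589035, 238.18868709415372], [0.0, 0.0, 1.0]] -0.0563773940844257 [[0.5889652170826368, 0.8078205162475612, 0.023366356077195085], [0.5050653511094234, -0.345353625560345, -0.7909739973103035], [-0.6308953670582128, 0.4776577088688603, -0.6114034257203945]] [-0.3623134264305875, -0.2061565460664085, 1.453660547832466] 1
dicer [(0.59, [347, 241, 161, 144])]
screen
[... 741 characters left out ...]
 31]), (0.71, [303, 259, 89, 38])]
stamp [(0.73, [326, 309, 18, 17])]
screen []
wrist [[392.2698040259301, 0.0, 323.31242109821915], [0.0, 392.2698040259301, 240.34120062782267], [0.0, 0.0, 1.0]] -0.02490762317148862 [[0.9999999452479232, -0.0003304717984813746, -1.710383838004718e-05], [-0.00031151224209068686, -0.9575485222284438, 0.2882719732097567], [-0.0001116435126036396, -0.2882719520982124, -0.9575485727466843]] [-0.5495511475325837, -0.037617518628039644, 0.37949900728203834] 3
dicer [(0.88, [368, 136, 492, 273])]
screen_bar [(0.71, [302, 127, 301, 254])]
cassette [(0.91, [228, 101, 63, 104])]
cassette_grip [(0.72, [228, 102, 59, 115])]
stamp []
screen [(0.57, [303, 127, 305, 253])]
```

View pics/scene0.png

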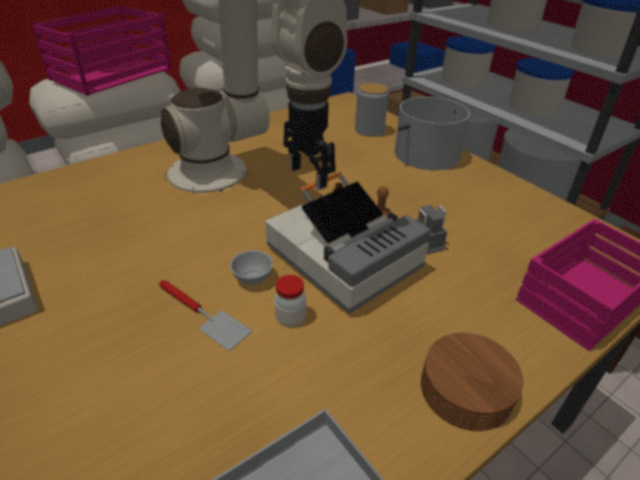

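View pics/side0.png

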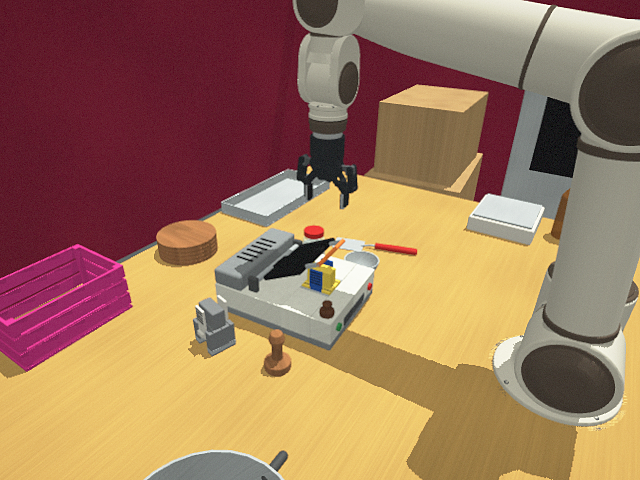

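View pics/wrist0.png

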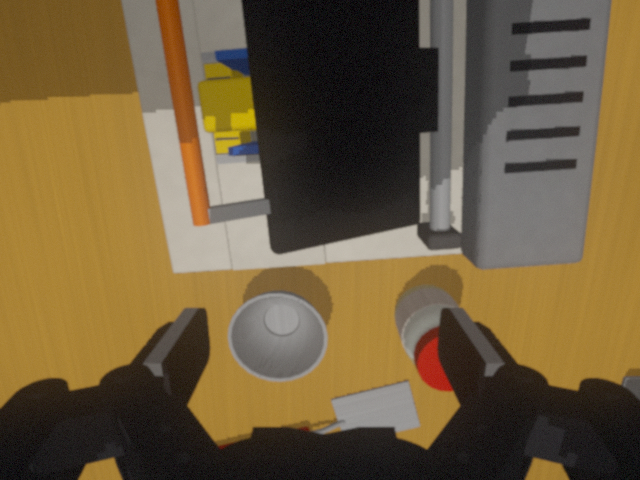

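```bash
python3 - <<'E'
import cv2
a=cv2.imread("pics/side0.png")[220:360,200:390];cv2.imwrite("pics/side0z.png",cv2.resize(a,None,fx=4,fy=4,interpolation=2))
a=cv2.imread("pics/scene0.png")[160:310,255:445];cv2.imwrite("pics/scene0z.png",cv2.resize(a,None,fx=4,fy=4,interpolation=2))
E
```

```text
(no output)
```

View pics/side0z.png

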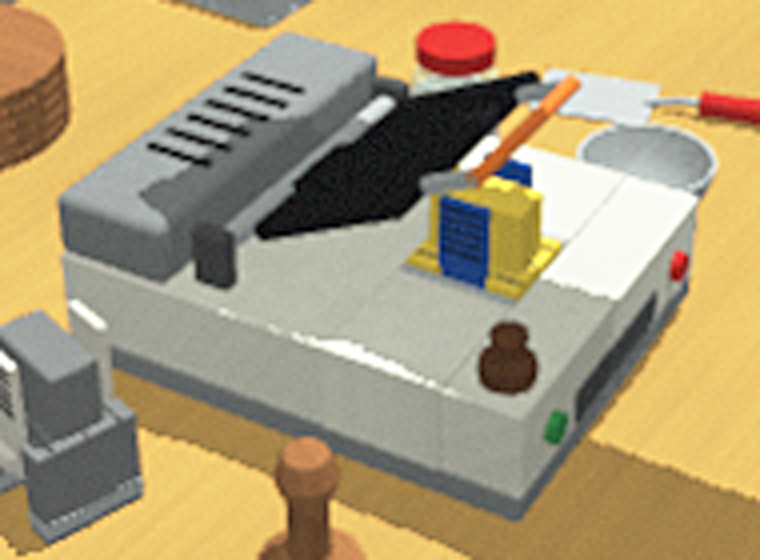

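View pics/scene0z.png

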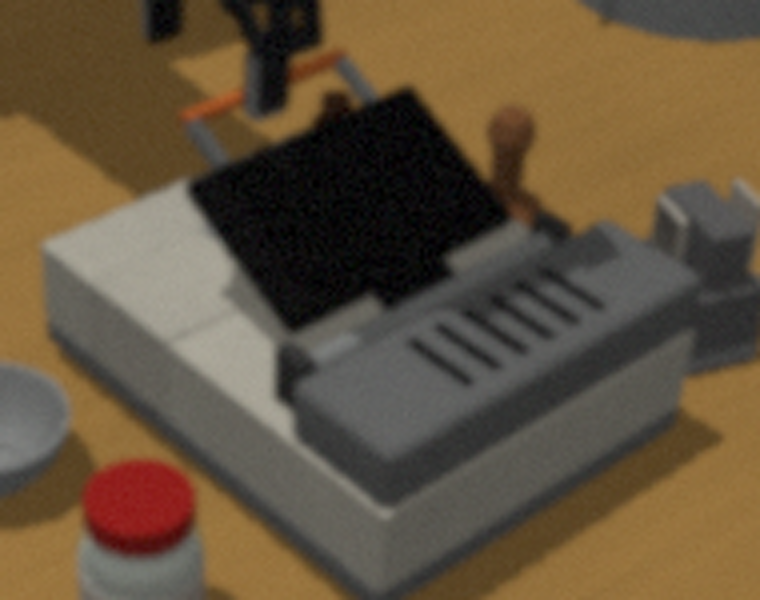

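```bash
cat > h.py <<'E'
import numpy as np
def proj(c,X):
    p=np.asarray(X)@np.asarray(c["R"]).T+np.asarray(c["t"]); s=p[...,:2]/p[...,2:]
    s=s*(1+c["k1"]*(s**2).sum(-1,keepdims=True)); K=c["camera_matrix"]
    return s*K[0][0]+np.array([K[0][2],K[1][2]])
def W(p,L):
    c,s=np.cos(p[2]),np.sin(p[2]); L=np.atleast_2d(L)
    return np.c_[p[0]+c*L[:,0]-s*L[:,1],p[1]+s*L[:,0]+c*L[:,1],L[:,2]]
def bar(th,y,r=.16): return [.055-r*np.cos(.35+th),y,.105+r*np.sin(.35+th)]
E
python3 - <<'E'
from h import *
from workcell import bot
from scipy.optimize import least_squares
C={n:bot.camera(n) for n in ["scene","side","wrist"]}
import pickle;pickle.dump(C,open("c0.pkl","wb"))
D=.085
def pts(p):
    hl=p[4];b=lambda y:bar(p[3],y)
    return [("wrist",[-.15,-.12,D],(172,271)),("wrist",b(-hl),(201,224)),
    ("side",[-.15,.12,D],(330.5,323.3)),("side",[-.15,-.12,D],(374.2,269)),("side",[.15,.12,D],(216.2,283.8)),
    ("side",b(-hl),(344.5,240.5)),("side",b(hl),(318.7,264.5)),
    ("scene",[-.15,-.12,D],(266.2,220.8)),("scene",[.15,-.12,D],(352,288)),("scene",[.15,.12,D],(428,242.5)),
    ("scene",b(-hl),(300.8,189.2)),("scene",b(hl),(340.5,174.2))]
def f(p): return np.concatenate([proj(C[n],W(p,L))[0]-u for n,L,u in pts(p)])
r=least_squares(f,[.6,.1,0,0,.055],loss="soft_l1")
print(r.x,np.degrees(r.x[2]));print(f(r.x).reshape(-1,2).round(1))
p=r.x;J=r.jac;print(np.sqrt(np.diag(np.linalg.inv(J.T@J))))
print("bar",W(p,bar(0,0)),"grip",W(p,[-.065,0,.117]))
E
```

```text
[0.56880946 0.09171334 0.08208141 0.11378201 0.06188327] 4.7029186482947765
[[-0.6  1.2]
 [ 0.4 -0.4]
 [-0.2  1.8]
 [-0.6  0. ]
 [-3.2  0.3]
 [-2.4 -0.3]
 [-1.5  1. ]
 [-2.4 -0.7]
 [-1.   0.3]
 [-0.2 -1.1]
 [-1.8  0.6]
 [-0.7 -1.6]]
[0.00070284 0.00117293 0.00605717 0.01196348 0.00113663]
bar [[0.47383068 0.08389979 0.15986365]] grip [[0.5040283  0.08638404 0.117     ]]
```

Call:
step_arm --dr '[[0,0,-0.02],[0,0,-0.04],[0,0,-0.06],[0,0,-0.082],[0,0,-0.082],[0,0,-0.082],[0,0,-0.082],[0,0,-0.082]]' --xyz '[[0.5,-0.4,0],[1.0,-0.8,0],[1.5,-1.2,0],[2.0,-1.6,0],[2.1,-1.72,0],[2.1,-1.72,0],[2.1,-1.72,0],[2.1,-1.72,0]]' --gripper '[0.3,0.3,0.3,0.3,0.3,0.3,0.3,0.3]' --squeeze 40

```text
time: 2.0
ee_pos: [0.4817, 0.0834, 0.2311]
tcp_rot: [-180.0, 0.0, 94.6]
wrist_force: [0.3, 0.5, -0.6]
opening: 0.0258
```

```bash
python3 - <<'E'
from workcell import bot
import cv2,pickle
print(bot.get_obs())
C={}
for n in ["side","wrist"]:
    C[n]=bot.camera(n); cv2.imwrite(f"pics/{n}1.png",C[n]["image"][:,:,::-1])
pickle.dump(C,open("c1.pkl","wb"))
E
```

```text
{'time': 2.0, 'q': array([ 9.82811794e+00, -3.38022728e+00,  1.60462985e+00,  9.49947715e+01,
       -9.36911408e-03,  9.51851437e+01]), 'qd': array([-0.03905334,  0.08137355, -0.00746358,  0.11119374, -0.00850368,
        0.08449961]), 'joint_efforts': array([ 3.41781629e-01, -4.31437111e+01,  4.65191102e+01,  2.08670413e-02,
        7.05153536e-03, -3.20185209e-03]), 'ee_pos': array([0.48169037, 0.08339854, 0.2311124 ]), 'tcp_rot': array([-1.79990973e+02,  1.02267802e-02,  9.46429759e+01]), 'wrist_force': array([ 0.31283532,  0.46164099, -0.56844727]), 'torque': array([-0.00601777, -0.04060793, -0.00120083]), 'opening': 0.025769643217813724}
```

View pics/wrist1.png

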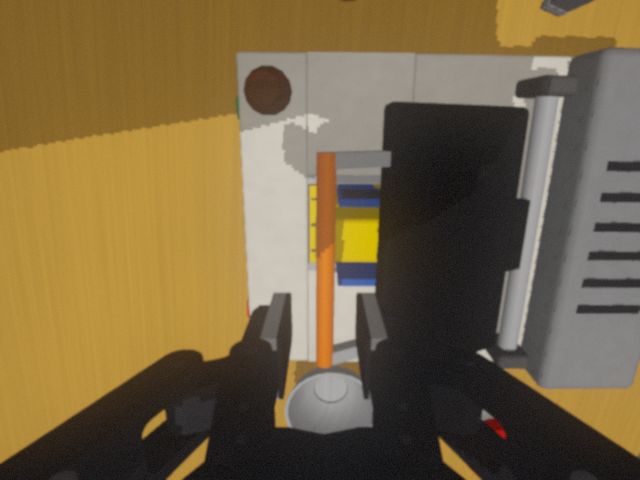

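View pics/side1.png

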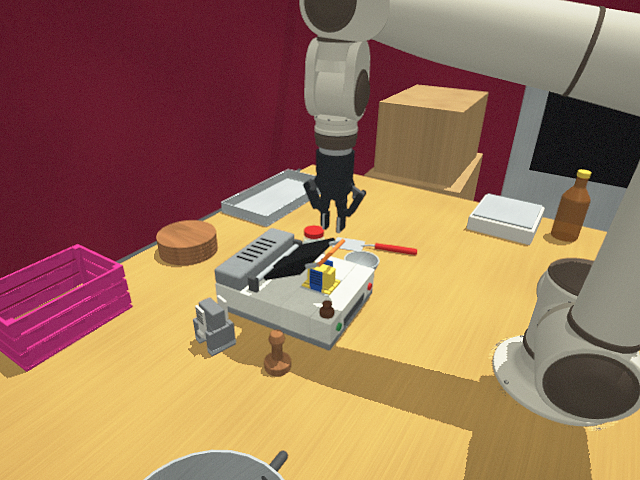

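```bash
cat > fit.py <<'E'
from h import *
import pickle
from scipy.optimize import least_squares
C=pickle.load(open("c0.pkl","rb"));C["w1"]=pickle.load(open("c1.pkl","rb"))["wrist"]
D=.085
def pts(p):
    hl=p[4];b=lambda y:bar(p[3],y)
    return [("wrist",[-.15,-.12,D],(172,271)),("wrist",b(-hl),(201,224)),
    ("w1",[-.15,.12,D],(237,54)),("w1",b(hl),(326,153)),("w1",b(-hl),(324,367)),
    ("side",[-.15,.12,D],(330.5,323.3)),("side",[-.15,-.12,D],(374.2,269)),("side",[.15,.12,D],(216.2,283.8)),
    ("side",b(-hl),(344.5,240.5)),("side",b(hl),(318.7,264.5)),
    ("scene",[-.15,-.12,D],(266.2,220.8)),("scene",[.15,-.12,D],(352,288)),("scene",[.15,.12,D],(428,242.5)),
    ("scene",b(-hl),(300.8,189.2)),("scene",b(hl),(340.5,174.2))]
def f(p): return np.concatenate([proj(C[n],W(p,L))[0]-u for n,L,u in pts(p)])
r=least_squares(f,[.6,.1,0,0,.055],loss="soft_l1")
p=r.x
if __name__=="__main__":
    print(p,np.degrees(p[2]));print(f(p).reshape(-1,2).round(1).tolist())
    print("bar",W(p,bar(p[3],0)),"grip",W(p,[-.065,0,.117]))
    for L in [[-.065,.029,.135],[-.065,-.029,.135],[-.065,0,.135],[-.10,.029,.085],[-.1,-.029,.085]]: print(L,proj(C["w1"],W(p,L)).round(0))
E
python3 fit.py
```

```text
[0.56988388 0.08873644 0.07385268 0.11570826 0.05999722] 4.231447079763489
[[-0.3, 3.3], [1.3, 0.5], [-2.9, -2.0], [-0.1, -0.1], [0.2, -3.1], [-0.6, 1.0], [-0.3, -0.3], [-2.6, -0.9], [-2.5, -0.5], [-1.2, -0.3], [-3.1, -0.4], [-2.6, 1.2], [-0.8, -0.0], [-1.8, 0.7], [-1.6, -0.9]]
bar [[0.48216305 0.08224622 0.17684892]] grip [[0.50506106 0.08394038 0.117     ]]
[-0.065, 0.029, 0.135] [[362. 199.]]
[-0.065, -0.029, 0.135] [[359. 286.]]
[-0.065, 0, 0.135] [[361. 244.]]
[-0.1, 0.029, 0.085] [[309. 186.]]
[-0.1, -0.029, 0.085] [[309. 260.]]
```

Call:
step_arm --dr '[[0,0,0],[0,0,0],[0,0,0],[0,0,0],[0,0,0],[0,0,0],[0,0,0],[0,0,0]]' --xyz '[[0,0,0.3],[0,0,0.7],[0,0,1.1],[0,0,1.45],[0,0,1.72],[0,0,1.72],[0,0,1.72],[0,0,1.72]]' --gripper '[0.22,0.22,0.22,0.22,0.22,0.22,0.0,0.0]' --squeeze 30

```text
time: 2.9
ee_pos: [0.4826, 0.084, 0.1625]
tcp_rot: [179.9, 0.0, 94.7]
wrist_force: [8.6, 0.7, -9.7]
opening: 0.0085
```

Call:
step_arm --dr '[[0,0,0],[0,0,0],[0,0,0],[0,0,0],[0,0,0],[0,0,0],[0,0,0],[0,0,0]]' --xyz '[[0,0,0],[0,0,0],[0,0,0],[0,0,0],[0,0,0],[0,0,0],[0,0,0],[0,0,0]]' --gripper '[0,0,0,0,0,0,0,0]'

```text
time: 3.7
ee_pos: [0.4826, 0.084, 0.1625]
tcp_rot: [179.9, 0.0, 94.7]
wrist_force: [8.3, -0.4, -10.0]
opening: 0.0089
```

```bash
python3 - <<'E'
from workcell import bot
import cv2,pickle
C={}
for n in ["side","wrist"]:
    C[n]=bot.camera(n); cv2.imwrite(f"pics/{n}2.png",C[n]["image"][:,:,::-1])
o=bot.get_obs();print(o["q"],o["opening"],o["wrist_force"])
E
```

```text
[ 9.89423214e+00 -4.23652809e+00 -6.80455789e+00  8.73045550e+01
 -2.73831604e-02  9.52091635e+01] 0.008546787271124075 [ 8.44004766 -0.24596663 -9.77392369]
```

View pics/wrist2.png

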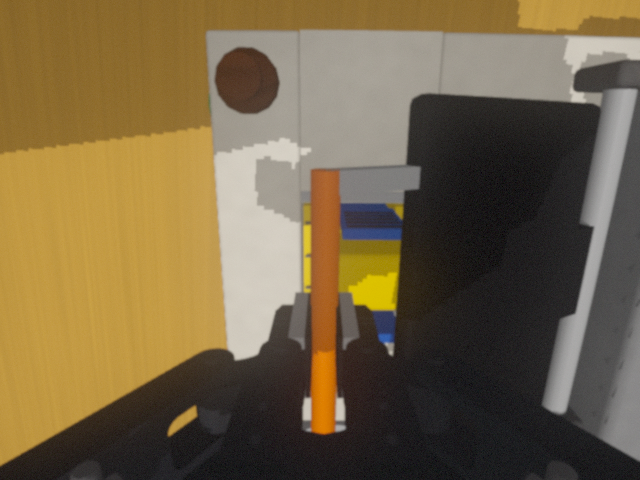

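Call:
step_arm --dr '[[0,0,0],[0,0,0],[0,0,0],[0,0,0],[0,0,0],[0,0,0],[0,0,0],[0,0,0]]' --xyz '[[0,0.133,-0.242],[0,0.281,-0.474],[0,0.446,-0.696],[0,0.625,-0.906],[0,0.818,-1.103],[0,1.025,-1.286],[0,1.244,-1.454],[0,1.473,-1.607]]' --gripper '[0,0,0,0,0,0,0,0]'

```text
time: 4.6
ee_pos: [0.5387, 0.0882, 0.2279]
tcp_rot: [-179.8, 0.1, 94.7]
wrist_force: [-9.8, -3.5, 3.8]
opening: 0.0083
```

```bash
python3 - <<'E'
from workcell import bot
import cv2,pickle
C={}
for n in ["side","wrist"]:
    C[n]=bot.camera(n); cv2.imwrite(f"pics/{n}3.png",C[n]["image"][:,:,::-1])
o=bot.get_obs();print(o["ee_pos"],o["q"],o["opening"],o["wrist_force"])
E
```

```text
[0.53996766 0.08829124 0.22871667] [ 9.31444789e+00  4.51397231e+00  9.29548430e+00  9.47694713e+01
 -5.38970323e-02  9.46467420e+01] 0.00840596804984543 [-6.3745749  -3.97661298 10.10987   ]
```

View pics/side3.png

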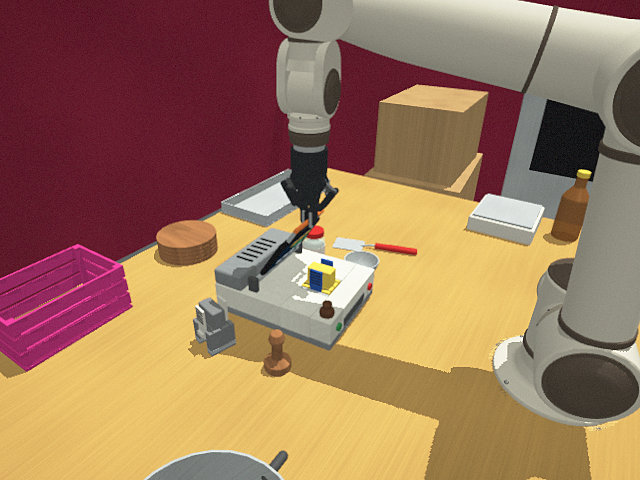

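View pics/wrist3.png

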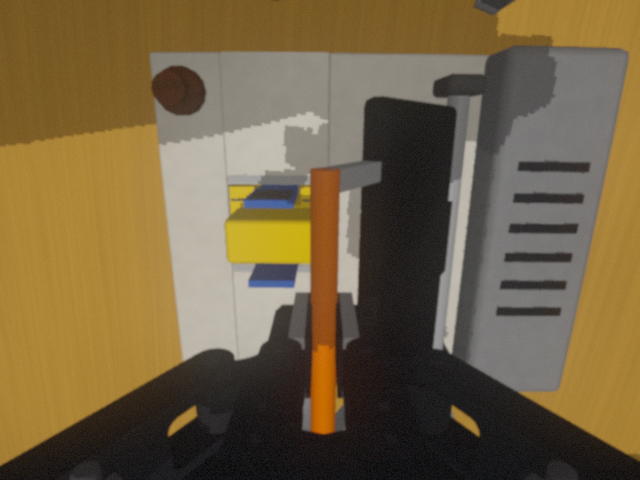

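Call:
step_arm --dr '[[0,0,0],[0,0,0],[0,0,0],[0,0,0],[0,0,0],[0,0,0],[0,0,0],[0,0,0]]' --xyz '[[0,0.238,-0.136],[0,0.489,-0.257],[0,0.745,-0.359],[0,1.007,-0.443],[0,1.275,-0.51],[0,1.547,-0.557],[0,1.822,-0.586],[0,2.1,-0.596]]' --gripper '[0,0,0,0,0,0,0,0]'

```text
time: 5.5
ee_pos: [0.6235, 0.0946, 0.2524]
tcp_rot: [180.0, 0.1, 94.6]
wrist_force: [-6.4, -7.0, 5.7]
opening: 0.0085
```

```bash
python3 - <<'E'
from workcell import bot
import cv2,pickle
C={}
for n in ["side","wrist","scene"]:
    C[n]=bot.camera(n); cv2.imwrite(f"pics/{n}4.png",C[n]["image"][:,:,::-1])
pickle.dump(C,open("c4.pkl","wb"))
o=bot.get_obs();print(o["ee_pos"],o["q"],o["opening"],o["wrist_force"])
a=cv2.imread("pics/side4.png")[190:350,200:400];cv2.imwrite("pics/side4z.png",cv2.resize(a,None,fx=3.7,fy=3.7,interpolation=2))
E
```

```text
[0.62496219 0.09465979 0.25222872] [ 8.66527943 17.28393474 26.68928261 99.22529982 -0.11632696 94.03076458] 0.008386351270582954 [ 3.61234879 -4.56405957  3.57732857]
```

View pics/side4z.png

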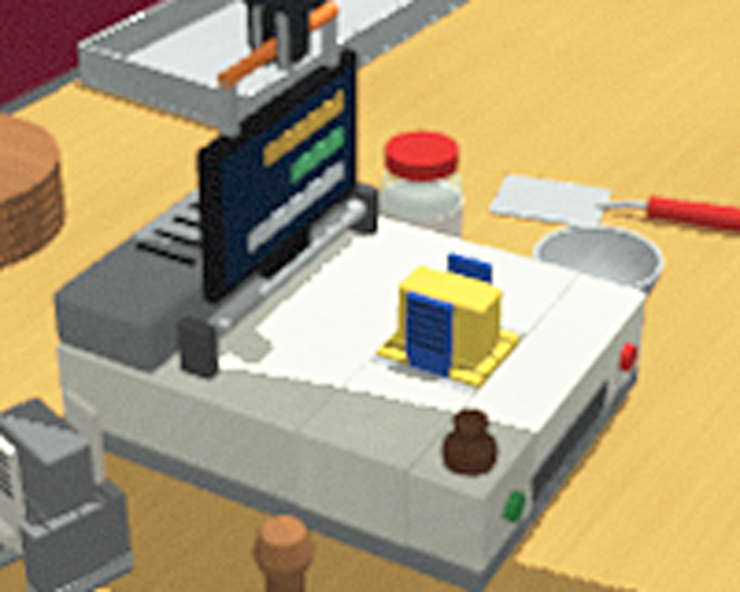

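View pics/wrist4.png

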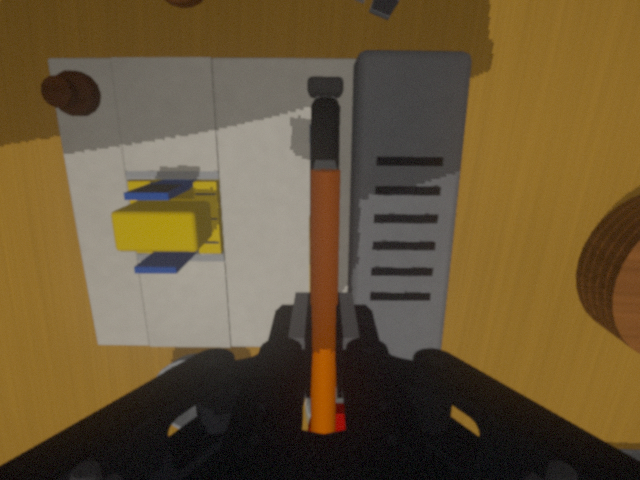

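Call:
step_arm --dr '[[0,0,0],[0,0,0],[0,0,0],[0,0,0],[0,0,0],[0,0,0],[0,0,0],[0,0,0]]' --xyz '[[0,0,0],[0,0,0],[0,0,0],[0,0,0],[0,0,-0.4],[0,0,-0.8],[0,0,-1.2],[0,0,-1.6]]' --gripper '[0.35,0.35,0.35,0.35,0.35,0.35,0.35,0.35]'

```text
time: 6.45
ee_pos: [0.6235, 0.0958, 0.3153]
tcp_rot: [-180.0, -0.0, 94.7]
wrist_force: [-0.0, 0.3, -0.3]
opening: 0.0299
```

Call:
step_arm --dr '[[0,0,-0.1],[0,0,-0.24],[0,0,-0.38],[0,0,-0.52],[0,0,-0.66],[0,0,-0.8],[0,0,-0.94],[0,0,-1.08]]' --xyz '[[0,-0.35,-0.2],[0,-0.7,-0.3],[0,-1.1,-0.3],[0,-1.5,-0.3],[0,-1.9,-0.3],[0,-2.3,-0.3],[-0.1,-2.7,-0.3],[-0.15,-3.0,-0.3]]' --gripper '[0.35,0.35,0.35,1,1,1,1,1]'

```text
time: 7.25
ee_pos: [0.5035, 0.0798, 0.3269]
tcp_rot: [180.0, 0.0, 156.9]
wrist_force: [-1.5, -0.4, 0.6]
opening: 0.0855
```

```bash
python3 - <<'E'
from workcell import bot
import cv2,pickle
C={}
for n in ["side","wrist","scene"]:
    C[n]=bot.camera(n); cv2.imwrite(f"pics/{n}5.png",C[n]["image"][:,:,::-1])
pickle.dump(C,open("c5.pkl","wb"))
o=bot.get_obs();print(o["time"],o["ee_pos"],o["tcp_rot"],o["q"],o["opening"],o["wrist_force"])
a=cv2.imread("pics/side5.png")[190:350,200:400];cv2.imwrite("pics/side5z.png",cv2.resize(a,None,fx=3.7,fy=3.7,interpolation=2))
E
```

```text
7.4 [0.50427064 0.07994359 0.32718686] [1.79961495e+02 5.38467323e-02 1.56408727e+02] [9.00639446e+00 2.87004511e+00 1.87776146e+01 1.05841461e+02
 3.43065726e-03 3.25976508e+01] 0.08531462234471565 [ 0.35071134 -0.61841357 -0.88646476]
```

View pics/side5z.png

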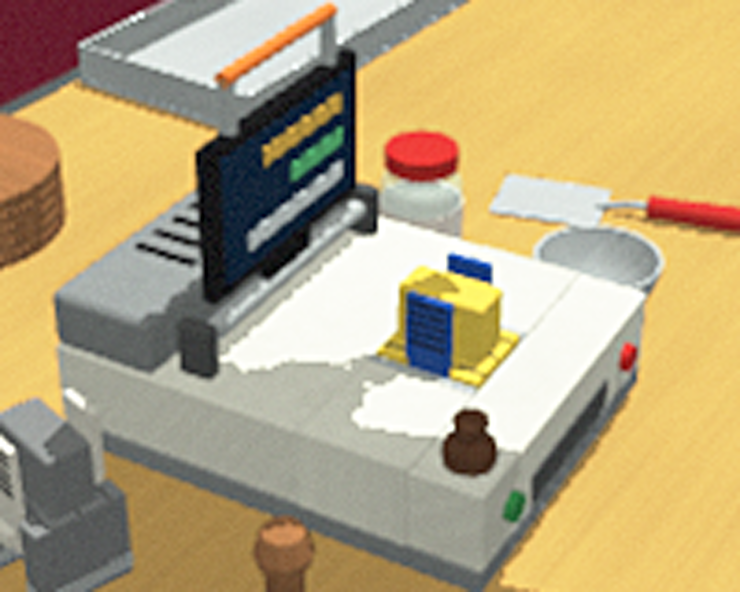

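View pics/wrist5.png

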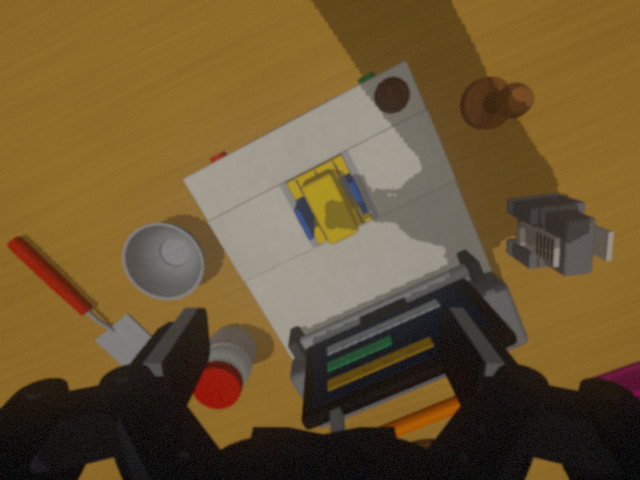

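```bash
cat > fit2.py <<'E'
from h import *
import pickle
from scipy.optimize import least_squares
C=pickle.load(open("c0.pkl","rb"));C["w1"]=pickle.load(open("c1.pkl","rb"))["wrist"];C["w4"]=pickle.load(open("c4.pkl","rb"))["wrist"];C["w5"]=pickle.load(open("c5.pkl","rb"))["wrist"]
D=.085
S=lambda u,v:(200+u/3.7,190+v/3.7)
def pts(p):
    b=lambda y:bar(p[3],y)
    return [("wrist",[-.15,-.12,D],(172,271)),("w1",[-.15,.12,D],(237,54)),
    ("w4",[-.15,.12,D],(50,59)),("w4",[-.15,-.12,D],(97,347)),("w5",[-.15,.12,D],(407,62)),("w5",[-.15,-.12,D],(184,180)),
    ("side",[-.15,.12,D],(330.5,323.3)),("side",[-.15,-.12,D],(374.2,269)),("side",[.15,.12,D],(216.2,283.8)),
    ("side",b(-.06),S(334,10)),("side",b(.06),S(221,79)),
    ("scene",[-.15,-.12,D],(266.2,220.8)),("scene",[.15,-.12,D],(352,288)),("scene",[.15,.12,D],(428,242.5))]
def f(p): return np.concatenate([proj(C[n],W(p,L))[0]-u for n,L,u in pts(p)])
r=least_squares(f,[.6,.1,0,1.2],loss="soft_l1")
p=r.x
if __name__=="__main__":
    print(p,np.degrees(p[2]));print(f(p).reshape(-1,2).round(1).tolist())
    print("grip",W(p,[-.065,0,.117]))
    for L in [[-.065,.029,.135],[-.065,-.029,.135],[-.1,.0295,.085],[-.1,-.0295,.085]]: print(L,proj(C["w5"],W(p,L)).round(0),proj(C["w4"],W(p,L)).round(0))
E
python3 fit2.py
```

```text
[0.57171119 0.08816233 0.06950275 1.18663694] 3.982214034678849
[[1.2, 3.3], [0.5, -1.9], [-1.8, -0.7], [0.8, -1.1], [-1.1, -0.8], [-2.6, -0.2], [-1.6, 0.7], [-0.8, -0.5], [-3.0, -1.4], [-0.6, -0.3], [0.5, 0.2], [-2.8, -0.2], [-2.7, 1.8], [-0.4, 0.7]]
grip [[0.50686812 0.08364829 0.117     ]]
[-0.065, 0.029, 0.135] [[360. 198.]] [[147. 194.]]
[-0.065, -0.029, 0.135] [[301. 227.]] [[157. 274.]]
[-0.1, 0.0295, 0.085] [[340. 156.]] [[130. 182.]]
[-0.1, -0.0295, 0.085] [[286. 184.]] [[140. 252.]]
```

Call:
step_arm --dr '[[0,0,-0.12],[0,0,-0.24],[0,0,-0.36],[0,0,-0.48],[0,0,-0.48],[0,0,-0.48],[0,0,-0.48],[0,0,-0.48]]' --xyz '[[-0.02,0.11,0.5],[-0.02,0.11,1.0],[-0.02,0.11,1.5],[-0.02,0.11,2.0],[-0.02,0.11,2.5],[-0.02,0.11,2.9],[-0.02,0.11,3.0],[-0.02,0.11,3.0]]' --gripper '[1,1,1,1,1,1,1,1]'

```text
time: 8.2
ee_pos: [0.5072, 0.0837, 0.2061]
tcp_rot: [-180.0, -0.1, -176.1]
wrist_force: [0.0, 0.1, 0.2]
opening: 0.0853
```

```bash
python3 - <<'E'
from workcell import bot
import cv2,pickle
C={}
for n in ["side","wrist"]:
    C[n]=bot.camera(n); cv2.imwrite(f"pics/{n}6.png",C[n]["image"][:,:,::-1])
pickle.dump(C,open("c6.pkl","wb"))
o=bot.get_obs();print(o["time"],o["ee_pos"],o["tcp_rot"],o["q"],o["opening"],o["wrist_force"])
from fit2 import p
from h import *
for L in [[-.15,.12,.085],[-.15,-.12,.085],[-.065,.029,.135],[-.065,-.029,.135],[-.1,.0295,.085],[-.1,-.0295,.085]]: print(L,proj(C["wrist"],W(p,L)).round(0))
E
```

```text
8.3 [0.50749495 0.08375882 0.20740749] [ 1.79993639e+02  5.08918434e-02 -1.75994197e+02] [ 9.37094691e+00 -4.07383781e-01  1.86231884e+00  9.22184389e+01
  1.57494246e-03  5.36514165e+00] 0.08559644029258086 [-0.65041647  0.14050204 -0.49141837]
[-0.15, 0.12, 0.085] [[510. 104.]]
[-0.15, -0.12, 0.085] [[137. 104.]]
[-0.065, 0.029, 0.135] [[374. 255.]]
[-0.065, -0.029, 0.135] [[274. 255.]]
[-0.1, 0.0295, 0.085] [[367. 182.]]
[-0.1, -0.0295, 0.085] [[280. 182.]]
```

View pics/wrist6.png

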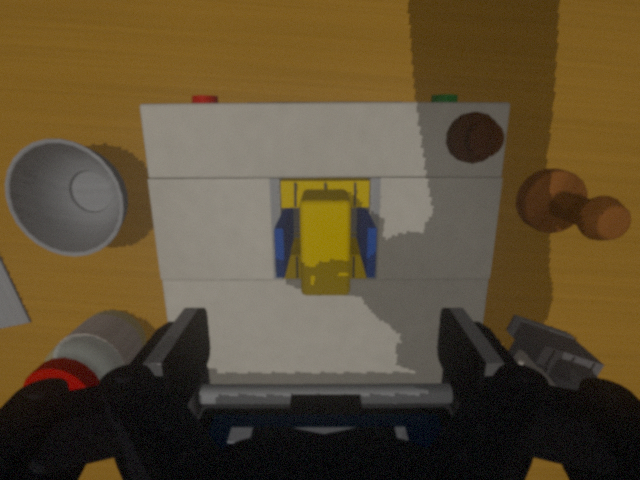

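Call:
step_arm --dr '[[0,0,0],[0,0,0],[0,0,0],[0,0,0],[0,0,0],[0,0,0],[0,0,0],[0,0,0]]' --xyz '[[0,0.03,0.4],[0,0.03,0.8],[0,0.03,1.2],[0,0.03,1.6],[0,0.03,2.0],[0,0.03,2.4],[0,0.03,2.65],[0,0.03,2.76]]' --gripper '[1,1,1,1,1,1,1,1]'

```text
time: 9.1
ee_pos: [0.507, 0.0848, 0.096]
tcp_rot: [-180.0, -0.0, -175.9]
wrist_force: [0.3, 0.3, 0.1]
opening: 0.0854
```

Call:
step_arm --dr '[[0,0,0],[0,0,0],[0,0,0],[0,0,0],[0,0,0],[0,0,0],[0,0,0],[0,0,0]]' --xyz '[[0,0,0],[0,0,0],[0,0,0],[0,0,0],[0,0,0],[0,0,0],[0,0,0],[0,0,0]]' --gripper '[0.7,0.65,0.6,0.55,0.5,0.4,0.4,0.4]' --squeeze 40

```text
time: 9.9
ee_pos: [0.5078, 0.0849, 0.0987]
tcp_rot: [180.0, 0.2, -175.9]
wrist_force: [-3.1, -1.4, 13.6]
opening: 0.039
```

```bash
python3 - <<'E'
from workcell import bot
import cv2,pickle
C={}
for n in ["side","wrist"]:
    C[n]=bot.camera(n); cv2.imwrite(f"pics/{n}7.png",C[n]["image"][:,:,::-1])
o=bot.get_obs();print(o["time"],o["ee_pos"],o["tcp_rot"],o["q"],o["opening"],o["wrist_force"],o["torque"])
a=cv2.imread("pics/side7.png")[190:350,200:400];cv2.imwrite("pics/side7z.png",cv2.resize(a,None,fx=3.7,fy=3.7,interpolation=2))
E
```

```text
10.0 [0.50784063 0.08483504 0.09866237] [ 179.99582483    0.19884654 -175.93022428] [ 9.49181918e+00 -5.51622911e-01 -1.02839941e+01  8.00692775e+01
 -1.46327505e-02  5.42201088e+00] 0.03912881280155215 [-2.95682593 -0.98141145 14.20224937] [-0.22695591  0.63944776  0.04966271]
```

View pics/wrist7.png

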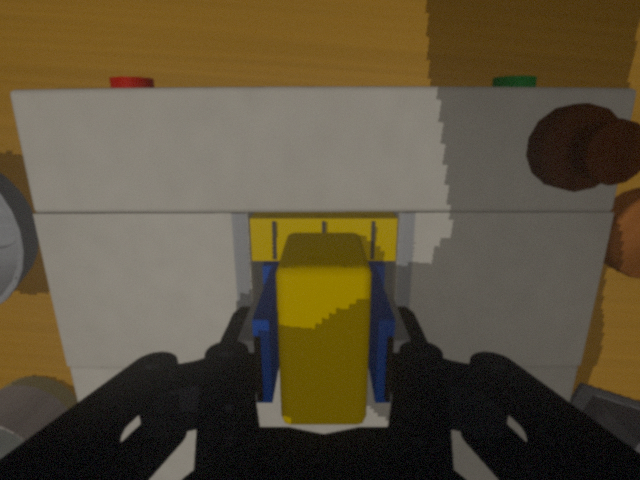

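View pics/side7z.png

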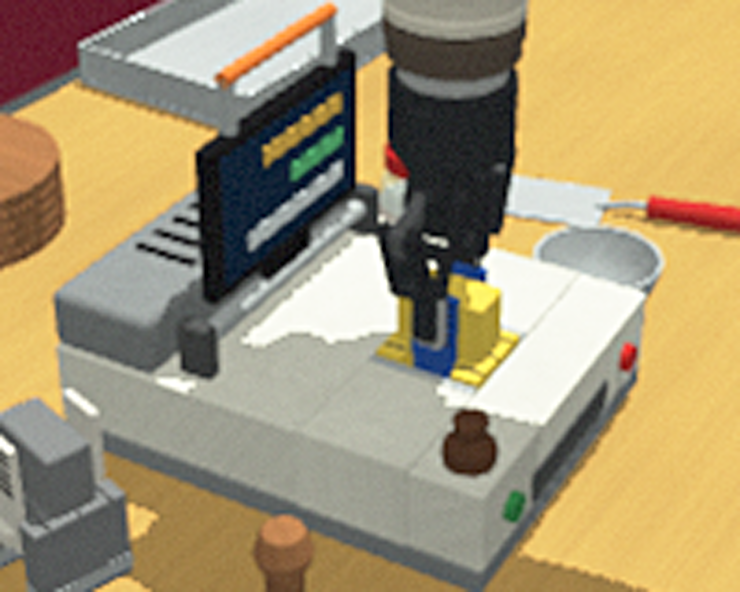

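Call:
step_arm --dr '[[0,0,0],[0,0,0],[0,0,0],[0,0,0],[0,0,0],[0,0,0],[0,0,0],[0,0,0]]' --xyz '[[0,0,-0.05],[0,0,-0.12],[0,0,-0.2],[0,0,-0.3],[0,0,-0.45],[0,0,-0.6],[0,0,-0.75],[0,0,-0.9]]' --gripper '[0.4,0.4,0.4,0.4,0.4,0.4,0.4,0.4]'

```text
time: 10.8
ee_pos: [0.507, 0.0848, 0.1328]
tcp_rot: [180.0, 0.0, -175.9]
wrist_force: [-0.5, 0.2, -3.3]
opening: 0.0385
```

```bash
python3 - <<'E'
from workcell import bot
import cv2,pickle
C={}
for n in ["side","wrist"]:
    C[n]=bot.camera(n); cv2.imwrite(f"pics/{n}8.png",C[n]["image"][:,:,::-1])
o=bot.get_obs();print(o["time"],o["ee_pos"],o["tcp_rot"],o["opening"],o["wrist_force"],o["torque"])
a=cv2.imread("pics/side8.png")[190:350,200:400];cv2.imwrite("pics/side8z.png",cv2.resize(a,None,fx=3.7,fy=3.7,interpolation=2))
E
```

```text
10.9 [0.50739306 0.08490832 0.13333942] [ 1.79990825e+02  8.55961743e-02 -1.75919870e+02] 0.03895606527804364 [ 1.33882143  1.61420913 -2.71606327] [ 0.01509596 -0.01480763 -0.00564264]
```

View pics/side8z.png

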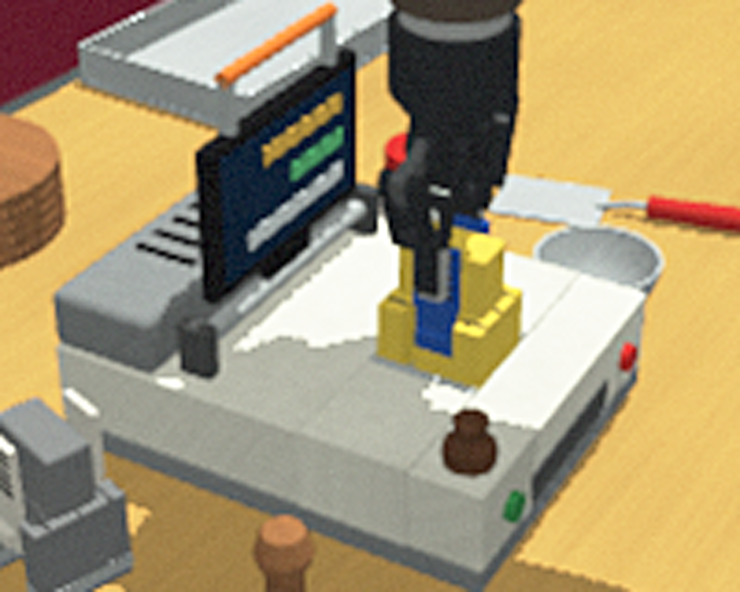

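View pics/wrist8.png

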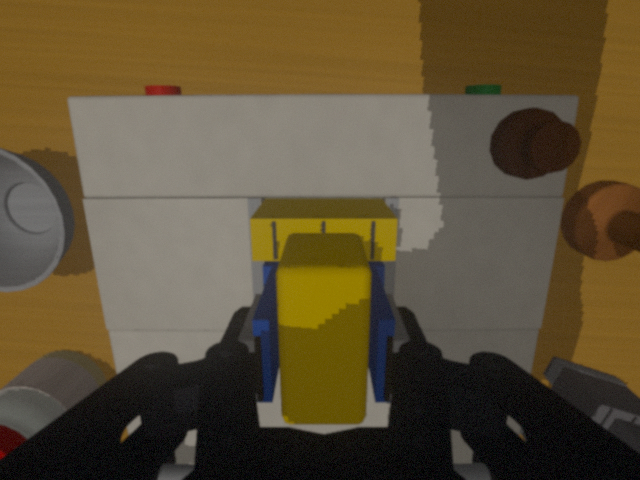

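Call:
step_arm --dr '[[0,0,0],[0,0,0],[0,0,0],[0,0,0],[0,0,0],[0,0,0],[0,0,0],[0,0,0]]' --xyz '[[0,0,-0.2],[0,0,-0.45],[0,0,-0.75],[0,0,-1.05],[0,0,-1.35],[0,0,-1.65],[0,0,-1.9],[0,0,-2.05]]' --gripper '[0.4,0.4,0.4,0.4,0.4,0.4,0.4,0.4]'

```text
time: 11.7
ee_pos: [0.5072, 0.0849, 0.2155]
tcp_rot: [180.0, 0.1, -175.9]
wrist_force: [-0.8, -0.5, -3.1]
opening: 0.0386
```

Call:
step_arm --dr '[[0,0,0],[0,0,0],[0,0,0],[0,0,0],[0,0,0],[0,0,0],[0,0,0],[0,0,0]]' --xyz '[[0,0,-0.08],[0,0,-0.08],[0,0,-0.08],[0,0,-0.08],[0,0,-0.08],[0,0,-0.08],[0,0,-0.08],[0,0,-0.08]]' --gripper '[0.4,0.4,0.4,0.4,0.4,0.4,0.4,0.4]'

```text
time: 12.5
ee_pos: [0.5069, 0.0848, 0.2174]
tcp_rot: [-180.0, -0.0, -175.9]
wrist_force: [-0.6, 0.5, -3.4]
opening: 0.0386
```

```bash
python3 - <<'E'
from workcell import bot
import cv2,pickle
C={}
for n in ["side","wrist"]:
    C[n]=bot.camera(n); cv2.imwrite(f"pics/{n}9.png",C[n]["image"][:,:,::-1])
o=bot.get_obs();print(o["time"],o["ee_pos"],o["tcp_rot"],o["opening"],o["wrist_force"],o["torque"])
a=cv2.imread("pics/side9.png")[190:350,200:400];cv2.imwrite("pics/side9z.png",cv2.resize(a,None,fx=3.7,fy=3.7,interpolation=2))
E
```

```text
12.6 [0.50693499 0.08481796 0.21739319] [-1.79999530e+02  3.11545395e-05 -1.75919655e+02] 0.0384348264218824 [ 0.80771769 -0.13740627 -3.52225516] [0.00361953 0.03737673 0.03405816]
```

View pics/side9z.png

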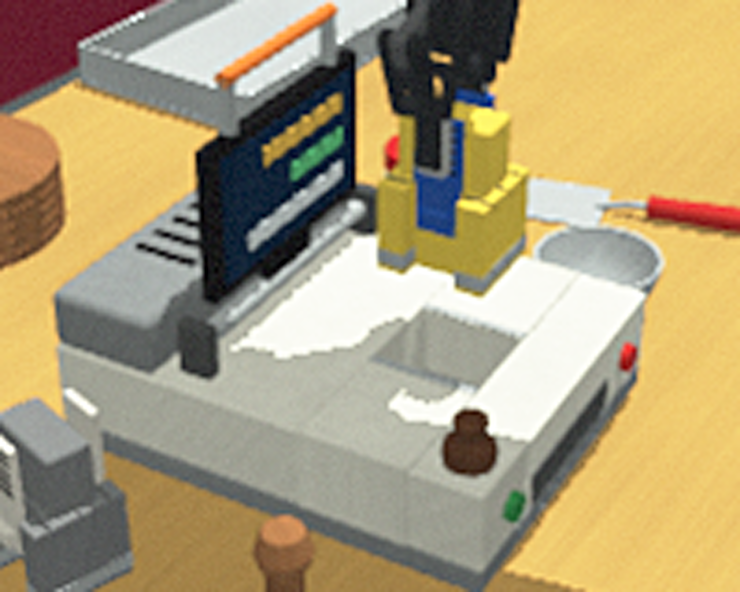

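View pics/wrist9.png

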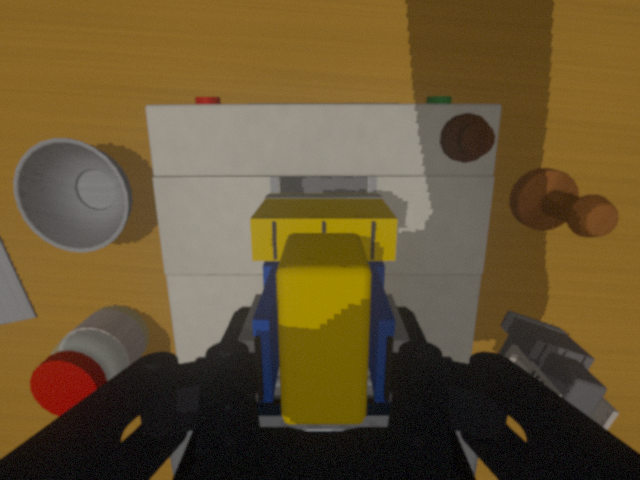

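```bash
python3 -c "
from workcell import bot
print(bot.job_done())"
```

```text
the job is handed in; nothing more can be done
None
```

I tipped the screen up by its orange bar, released it standing upright, then pinched the cassette's two catches, lifted it level out of the bay and handed in while holding it. The robot's clock stood at about 12.6 s, well under the 46 s limit.

Last checks:
- **Cassette:** It rose about 119 mm, against the 120 mm asked. The tool was level to within 0.1°, the wrist carried about 3.5 N, and the cassette kept its place between the fingers in the pictures.
- **Screen:** After release it stayed in the same place in the side pictures to the end. The camera fit gave a tilt of about 1.19 rad and the arm's own position at release about 1.21 rad, against 1.22 upright. The fit is uncertain by a few hundredths of a radian.
- **Other things:** The stamp, jar, bowl and tamper, and what shows of the spare cassette and spatula, looked unmoved in the last side and wrist pictures.

One reading disagreed. The finger opening read 38.5 mm, against 44 mm for fully pinched catches. It also read about 1.5 mm low on the 10 mm bar. The pictures show both catches pressed in against the body.

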